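Feed one specimen mount from the dispenser and nudge it onto the green pad

ROBOT

A 6-joint arm with a two-finger parallel gripper is mounted at the origin on a cart in front of the work surface, level with it; the furniture and walls round the work are solid. World frame = base frame: x ahead of the robot, y to its left, z up, the work surface at z = 0. Lengths are in m, angles in rad, forces in N, time in s.
With the tool pointing down it reaches from about 0.3 to 0.875 m from the base axis. Payload 6.4 kg.
Tool frame: the origin (TCP) lies on the mounting face of the last link; the fingertips stand 166 mm ahead of it and the grasp point (between the pads) lies 147 mm ahead of it; z points along the fingers, y is the line along which they close (so a half turn about z gives the same grasp; the last joint's range is limited). The gripper opens to 88 mm and grips with 3 to 60 N. Pads are 18 mm wide; open, the fingers measure 123 mm over their backs; the gripper's body (75 mm by 187 mm) begins 45 mm behind the grasp point.
Start: joints at [-1.477, 0.181, 1.607, -0, 1.354, -0.206], TCP at [0.17, -0.549, 0.405] pointing down, gripper open.
Joint ranges: [-2.99, 2.99], [-0.89, 2.07], [0.3, 2.58], [-1.14, 4.28], [0, 2.63], [-3.12, 3.12]. Speed limits (rad/s): [2.57, 2.57, 3.01, 3.14, 3.14, 3.14].

INTERFACE

Orientations are given as a unit quaternion [w, x, y, z].
In Python, from cell import telemetry, imaging, job, spotter gives the robot as it stands.
- The arm moves only by the tool apply_moves, never from a script. Its argument "plan" is a list of rows, each a list of 7 numbers: the turn, a rotation vector about the tool's x, y, z in rad, then the shift along the tool's x, y, z in m, then the opening, from -1 (shut) to 1 (fully open). A call has 1 to 12 rows; each row is the pose to reach, as a shift and turn from the pose commanded when the call began, along the tool's axes at that moment; what a row does not reach only later rows make up. A row lasts 1/10 s, in which the tool goes at most 50 mm and 8.59 degrees, less where a joint would pass 70% of its speed; a pose out of reach is approached as far as the arm can. A call with a gripper value outside its range is refused whole. The fingers move at their own pace and stop on an object; "newtons" is the grip in N (left out, the last holds). Time passes only in rows, so rows that repeat a pose let the fingers close. It gives the time, the measured TCP pose, the force, the opening and the grip force at its end, in the units of the state.
- telemetry.state(): the state, without advancing time (a new reading comes with each control period).
- imaging.snapshot(name): name is "scene" or "top" or "wrist"; returns the picture (400x640x3 uint8, red, green, blue); there is no depth.
- imaging.camera_model(name): a dict with "fx", "fy", "cx", "cy" (pixels), "camera_from_world" (4x4, takes a point from world to camera coordinates); the wrist camera has in their place "hand_eye" (4x4, takes a point from camera to tool coordinates, whose origin is the TCP and whose axes are the flange's). Camera axes: x right, y down, z forward; pixel columns grow to the right and rows downward; lengths in m; the calibration is good to about 2 mm. A picture is of the moment at which its call begins: read the wrist's pose just before it. camera_model takes no time and is no camera call.
- job.sign_off(): hands the job in; it is judged then, once.
Trained networks look in the newest picture that a camera, given by its name, has taken for a name from the list of things; names that differ only in an ending like _2 or _b are one class to them, and where a whole thing is asked for, a point or a joint stands for the part that bears it (a point fixed in the world has none). Each returns a list of dicts, best first, with "conf" (0 to 1); they miss things now and then, are a little off and sometimes report something else, mostly with a low value. They report only what shows in the picture. A call takes as long as a camera call. They do not tell look-alikes from the thing itself.
- spotter.find_in(camera, label): "bbox" ([left, top, right, bottom] in pixels, round what is visible of it).
The state is a dict: "clock": time; "qpos": joint angles; "joint_velocities": joint speeds; "effort": joint torques, N m; "tcp_pos": TCP position; "ee_rot": TCP orientation; "ft_force": force on the tool from outside, world axes, zero at the start; "moment": the same for the moment, N m; "width": finger opening in m; "grasp_force": force on a finger pad.
Only numpy, scipy, OpenCV 4.12 (cv2) and the standard library are available. Lean on these libraries where they do the work, as an engineer would, in place of code of your own. Each camera call takes 0.05 s, during which the arm holds its last target. There are 200 camera calls.

TASK

Press the red plunger of the mount dispenser fully home once, so that a single mount (the blue one at the bottom of the stack) comes out into the lane, and let the plunger spring all the way back so the next mount drops. Then push the blue mount sideways along the lane with a fingertip until it lies on the green pad. Do not pick anything up, feed no second mount, and leave the other things on the bench alone.

Things in the scene. Friction and masses are not known exactly. Their poses are not given: they have to be found in the camera images.
- dispenser: Fixed aluminium mount dispenser on the bench. Origin: bench level under the axis of the magazine. x axis: the way the plunger moves and mounts come out; y along the cross lane; z up. Magazine: clear square tube, outer faces at x = +-20 mm, dark corner bars to y = +-26 mm, top 61 mm above the bench; it holds 3 stacked mounts. Deck top (lane floor) 8 mm above the bench.
- lane (a point): Middle of the lane floor, at x = 43, y = 0, z = 8 mm in the dispenser's frame. The lane is open above and runs from x = 20 to 66 mm and y = -80 to +80 mm of the dispenser, bounded by the magazine, a fence at x = 66 mm and end stops at y = +-80 mm (fence and stops 17 to 18 mm above the bench). An ejected mount stops near x = 40 mm, y = 0.
- plunger (a joint): Travel of the red spring plunger in m: 0 = out (at rest), 0.042 = fully home against its stop. Moves along the dispenser's +x. About 2.5 N to start it, about 8 N at full travel; springs back by itself when let go.
- thumb_plate (a point): Centre of the outer face of the plunger's red upright thumb plate (40 mm wide along the dispenser's y, 8 mm thick, from 8 to 60 mm above the bench), at height 42 mm; moves with the plunger; with the plunger out it lies at x = -92 mm in the dispenser's frame. Push it along the dispenser's +x. The space behind it is free.
- green_bay: Green pad 43 x 39 mm, less than 1 mm thick, with a green piece of the lane's fence, at one end of the lane: centred on x = 44 mm and y = +60 or -60 mm of the dispenser (it differs between starts). Origin: centre of the pad on the lane floor; axes as the dispenser's.
- orange_bay: The same in orange, at the other end of the lane; not to be used.
- blue_puck: Blue resin specimen mount, cylinder 30 mm in diameter, 16 mm high, bottom of the stack. Origin: centre of its underside; z up.
- spare_1: Black resin specimen mount, the same size, second in the stack. Origin: centre of its underside. Drops to the bottom when the plunger has sprung back.
- spare_2: Black resin specimen mount, the same size, top of the stack. Origin: centre of its underside.
- mouse: Black computer mouse 110 x 62 x 36 mm, bystander. Origin: centre of its underside.
- lens_case: Cream lens case with black cap, 39 mm in diameter, 60 mm high, bystander. Origin: centre of its underside.
- loupe: Black eye loupe, 39 mm in diameter, 41 mm high, bystander. Origin: centre of its underside.
- red_puck: Red resin specimen mount, 30 mm in diameter, 22 mm high, standing on the bench, bystander. Origin: centre of its underside.
- ring_gauge: Steel ring gauge lying flat, 62 mm in diameter, 16 mm high, bystander. Origin: centre of its underside.
- gauge_pin: Steel gauge pin standing on end, 12 mm in diameter, 36 mm high, bystander. Origin: centre of its underside.
Not all that is in view belongs to the job. There is more than one size of the dispenser; the job needs the larger.

How it is judged:
By the outcome, as a careful person would: the job done as asked, in the order asked, and still so for the second after the job is handed in, with the robot touching nothing.
It also fails if it takes over 45 s, if anything falls off the work surface, if the arm or the gripper's body presses on something with over 40 N, if the wrist force passes 120 N, or if a joint passes its speed limit or range.

## Working session

There is one attempt and no reset: what is moved stays moved. The work goes in short steps, Python scripts to look and compute and a tool call to move; the robot and the scene stay as the last step left them, time stands still between calls to the robot, and variables do not carry over. Pictures are saved under pics/ and viewed, at most 10 in all, crops included, and the job is handed in when it is done.

Besides the shell and the picture viewer there is one more tool, called after "Emit:" by a JSON object that holds its "fn" and its "kwargs", one argument or row to a line. apply_moves: Moves the arm, as the interface text tells. Its arguments: {"type":"object","properties":{"plan":{"type":"array"},"newtons":{"type":"number"}},"required":["plan"]}

```bash
mkdir -p pics
python3 - <<'E'
from cell import telemetry, imaging, job, spotter
import cv2,numpy as np
s=telemetry.state();print({k:np.round(v,4) for k,v in s.items()})
for c in ["scene","top"]:
    im=imaging.snapshot(c);cv2.imwrite(f"pics/{c}0.png",im[:,:,::-1])
    m=imaging.camera_model(c);print(c,m)
    for l in ["dispenser","thumb_plate","green_bay","orange_bay","blue_puck"]:
        print(l,[(np.round(d["bbox"]),round(d["conf"],2)) for d in spotter.find_in(c,l)[:3]])
E
```

```text
{'clock': np.float64(0.0), 'qpos': array([-1.4773,  0.1815,  1.608 , -0.    ,  1.3538, -0.2063]), 'joint_velocities': array([ 0.0006, -0.0009,  0.0005,  0.0006, -0.0008, -0.0011]), 'effort': array([ 5.00000e-04, -4.33857e+01, -3.41852e+01,  7.02000e-02,
        3.86000e-02, -1.00000e-04]), 'tcp_pos': array([ 0.1698, -0.5491,  0.4038]), 'ee_rot': array([-8.000e-04,  9.888e-01,  1.493e-01,  0.000e+00]), 'ft_force': array([ 0.1234,  0.2104, -0.4798]), 'moment': array([-0.0208, -0.0559,  0.022 ]), 'grasp_force': np.float64(0.0), 'width': np.float64(0.0884)}
scene {'fx': 376.500748348952, 'fy': 376.500748348952, 'cx': 321.43892266106985, 'cy': 199.3147744138602, 'camera_from_world': array([[-0.71435711, -0.69978042,  0.00113228,  0.25873349],
       [-0.45424381,  0.46247383, -0.7614332 ,  0.3301652 ],
       [ 0.5323124 , -0.54444955, -0.64824239,  0.94268547],
       [ 0.        ,  0.        ,  0.        ,  1.        ]])}
dispenser [(array([418., 175., 454., 204.]), 0.79), (array([273., 193., 310., 242.]), 0.62), (array([230., 282., 270., 311.]), 0.15)]
thumb_plate [(array([301., 194., 
[... 159 characters left out ...]
2446987998, 'fy': 500.3772446987998, 'cx': 314.0454101185401, 'cy': 204.21917241229687, 'camera_from_world': array([[ 0.01849485, -0.99978897, -0.0089415 , -0.09986087],
       [-0.99142533, -0.01718161, -0.12954001,  0.48861026],
       [ 0.12935904,  0.01126065, -0.99153388,  1.48203191],
       [ 0.        ,  0.        ,  0.        ,  1.        ]])}
dispenser [(array([275., 168., 331., 224.]), 0.91), (array([422., 264., 470., 306.]), 0.88)]
thumb_plate [(array([306., 175., 332., 193.]), 0.76), (array([456., 277., 472., 288.]), 0.51)]
green_bay [(array([279., 204., 298., 218.]), 0.6), (array([274., 166., 289., 184.]), 0.38)]
orange_bay [(array([272., 166., 290., 186.]), 0.56)]
blue_puck []
```

Run:
```python
import cv2
a=cv2.imread("pics/top0.png");cv2.imwrite("pics/topc.png",cv2.resize(a[140:330,240:500],None,fx=3,fy=3,interpolation=cv2.INTER_CUBIC))
```

```text
(no output)
```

View pics/topc.png

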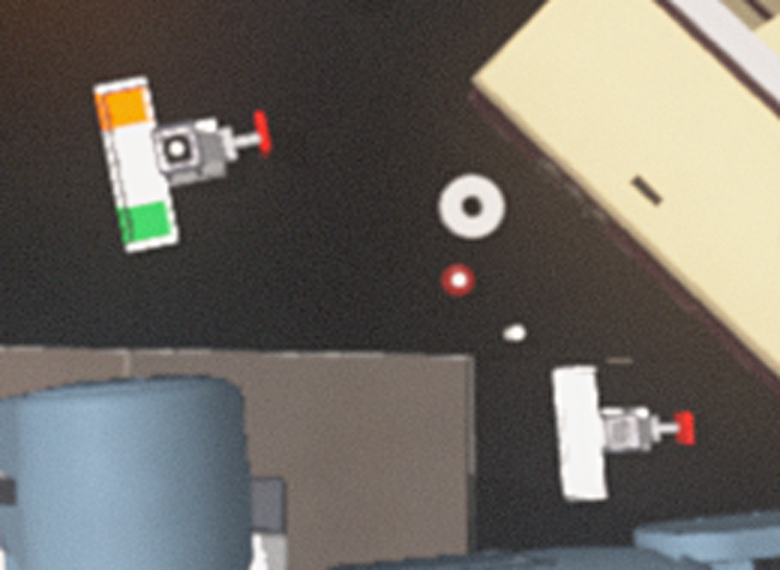

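View pics/scene0.png

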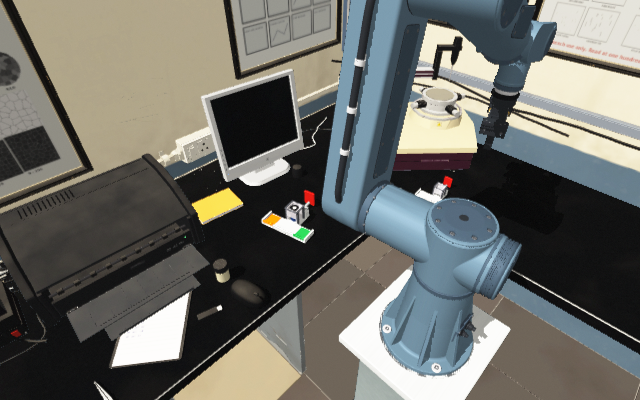

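The top crop shows the larger dispenser: orange pad at full-image px (281,175), green at (289,213), and the red plate at (327,184). The smaller decoy has no pads and sits at lower right. In the scene view the monitor and loupe stand beyond the plunger, so I'll check clearances.

```bash
cat > h.py <<'E'
import numpy as np,cv2
from cell import telemetry, imaging, job, spotter
from scipy.spatial.transform import Rotation as R
from scipy.optimize import least_squares
def T(c,s=None):
    m=imaging.camera_model(c)
    if c!="wrist": return m,np.array(m["camera_from_world"])
    W=np.eye(4);q=s["ee_rot"];W[:3,:3]=R.from_quat([q[1],q[2],q[3],q[0]]).as_matrix();W[:3,3]=s["tcp_pos"]
    return m,np.linalg.inv(W@np.array(m["hand_eye"]))
def proj(mt,P):
    m,t=mt;p=np.atleast_2d(P)@t[:3,:3].T+t[:3,3]
    return np.c_[m["fx"]*p[:,0]/p[:,2]+m["cx"],m["fy"]*p[:,1]/p[:,2]+m["cy"]]
def ray(mt,uv,z):
    m,t=mt;d=t[:3,:3].T@np.array([(uv[0]-m["cx"])/m["fx"],(uv[1]-m["cy"])/m["fy"],1]);o=-t[:3,:3].T@t[:3,3]
    return o+d*(z-o[2])/d[2]
def d2w(p,P):
    c,s=np.cos(p[2]),np.sin(p[2]);P=np.atleast_2d(P).astype(float)
    return np.c_[p[0]+c*P[:,0]-s*P[:,1],p[1]+s*P[:,0]+c*P[:,1],P[:,2]]
def w2d(p,P):
    c,s=np.cos(p[2]),np.sin(p[2]);x,y=P[0]-p[0],P[1]-p[1];return np.array([c*x+s*y,-s*x+c*y,P[2]])
def blobs(im,lo,hi,smin=120,vmin=60,amin=20):
    h=cv2.cvtColor(im,cv2.COLOR_RGB2HSV);k=cv2.inRange(h,(lo,smin,vmin),(hi,255,255))
    n,l,st,ce=cv2.connectedComponentsWithStats(k);return [(ce[i],st[i]) for i in range(1,n) if st[i][4]>=amin]
E
python3 - <<'E'
from h import *
im=cv2.imread("pics/top0.png")[:,:,::-1].copy();mt=T("top")
for n,a in dict(green=(45,80),orange=(8,22),red=(0,6)).items():print(n,[(c.round(1),s) for c,s in blobs(im,*a)])
uv=np.array([[95,88],[148,78],[178,240],[127,252]])/3+[240,140]
w=[ray(mt,u,0.017)for u in uv];print(np.round(w,4))
g=[c for c,s in blobs(im,45,80)if c[0]<330][0];o=[c for c,s in blobs(im,8,22)if 270<c[0]<300 and c[1]<200][0];r=[c for c,s in blobs(im,0,6)if 300<c[0]<340][0]
P=np.array([[.046,.06,.009],[.046,-.06,.009],[-.088,0,.045]])
f=least_squares(lambda p:(proj(mt,d2w(p,P))-[g,o,r]).ravel(),[.6,-.05,1.6]);p=f.x
print(p,f.fun.round(2),[w2d(p,x).round(4) for x in w])
np.save("p0.npy",p)
print("plate",d2w(p,[-.092,0,.042]))
for c in("top","scene"):
  for l in["loupe","lens_case","mouse"]:
    try: print(c,l,[(np.round(d["bbox"]),round(d["conf"],2),ray(T(c),[(d["bbox"][0]+d["bbox"][2])/2,(d["bbox"][1]+d["bbox"][3])/2],.02).round(3)) for d in spotter.find_in(c,l)[:2]])
    except Exception as e:print(e)
print("monitor base",ray(T("scene"),[265,184],0),ray(T("scene"),[290,176],0))
E
```

```text
green [(array([287.5, 213.5]), array([279, 208,  17,  13, 155], dtype=int32))]
orange [(array([253. , 114.8]), array([227,  93,  56,  43, 375], dtype=int32)), (array([279.6, 175.7]), array([271, 169,  18,  14, 191], dtype=int32))]
red [(array([327.2, 183.8]), array([324, 177,   7,  16,  66], dtype=int32)), (array([ 32.6, 203.5]), array([ 28, 196,  10,  16,  94], dtype=int32)), (array([392.3, 232.9]), array([387, 228,  12,  11,  75], dtype=int32)), (array([468.1, 282.1]), array([464, 277,   8,  12,  71], dtype=int32))]
[[ 0.5984  0.0418  0.017 ]
 [ 0.6098 -0.0125  0.017 ]
 [ 0.443  -0.0471  0.017 ]
 [ 0.4299  0.0043  0.017 ]]
[ 0.53186772 -0.04212035  1.79279286] [ 0.15 -0.04  0.46  0.05 -0.6   0.  ] [array([ 0.0672, -0.0834,  0.017 ]), array([ 0.0118, -0.0825,  0.017 ]), array([0.0147, 0.0878, 0.017 ]), array([0.0678, 0.0892, 0.017 ])]
plate [[ 0.55212406 -0.13186265  0.042     ]]
top loupe []
top lens_case [(array([192., 192., 212., 207.]), 0.45, array([0.5  , 0.252, 0.02 ]))]
top mouse [(array([197., 216., 215., 251.]), 0.78, array([0.396, 0.235, 0.02 ]))]
scene loupe []
scene lens_case [(array([212., 259., 228., 283.]), 0.62, array([0.512, 0.257, 0.02 ]))]
scene mouse [(array([226., 281., 267., 308.]), 0.7, array([0.393, 0.253, 0.02 ]))]
monitor base [ 0.75165818 -0.09844896  0.        ] [ 7.22310630e-01 -1.96487132e-01 -1.11022302e-16]
```

View pics/top0.png

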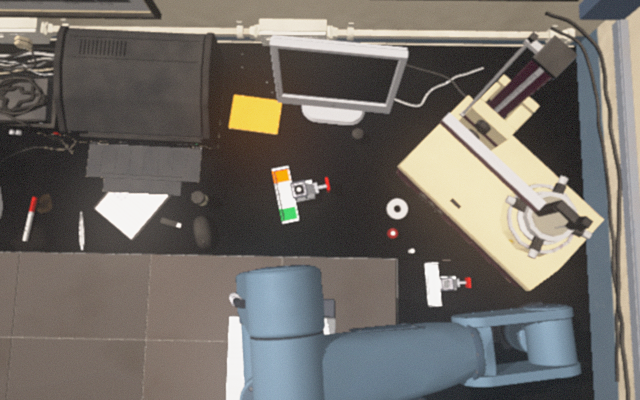

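Emit:
{"fn": "apply_moves", "kwargs": {
  "plan": [
    [0,0,-1.49,0.485,-0.238,0,-1],
    [0,0,-1.49,0.485,-0.238,0,-1],
    [0,0,-1.49,0.485,-0.238,0,-1],
    [0,0,-1.49,0.485,-0.238,0,-1],
    [0,0,-1.49,0.485,-0.238,0,-1],
    [0,0,-1.49,0.485,-0.238,0,-1],
    [0,0,-1.49,0.485,-0.238,0,-1],
    [0,0,-1.49,0.485,-0.238,0,-1],
    [0,0,-1.49,0.485,-0.238,0,-1],
    [0,0,-1.49,0.485,-0.238,0,-1],
    [0,0,-1.49,0.485,-0.238,0,-1],
    [0,0,-1.49,0.485,-0.238,0,-1]
  ],
  "newtons": 20
}}

```text
clock: 2.1
tcp_pos: [0.5653, -0.1751, 0.4046]
ee_rot: [0.0, 0.624, 0.782, 0.001]
ft_force: [-0.8, -1.4, 0.6]
width: 0.0002
grasp_force: 0.0
```

```bash
cat > look.py <<'E'
import sys
from h import *
n=sys.argv[1]
s=telemetry.state();im=imaging.snapshot("wrist");cv2.imwrite(f"pics/{n}.png",im[:,:,::-1])
p=np.load("p0.npy");mt=T("wrist",s);q=s["ee_rot"];Rm=R.from_quat([q[1],q[2],q[3],q[0]]).as_matrix()
print("clock",s["clock"],"tcp",s["tcp_pos"].round(4) if hasattr(s["tcp_pos"],"round") else s["tcp_pos"],"in d",w2d(p,s["tcp_pos"]).round(4),"toolx deg rel",np.degrees(np.arctan2(Rm[1,0],Rm[0,0])-p[2]).round(2),"z",Rm[:,2].round(3),"F",np.round(s["ft_force"],2))
for nme,a,z in(("green",(45,80),.009),("orange",(8,22),.009),("red",(0,6),.06),("red",(170,180),.06),("blue",(95,130),.024)):
    for c,st in blobs(im,*a,amin=150):print(nme,c.round(1),st,w2d(p,ray(mt,c,z)).round(4))
E
python3 look.py w1; python3 -c "
import imaging" 2>/dev/null
```

```text
clock 2.1 tcp [ 0.5653 -0.1751  0.4046] in d [-0.1371 -0.0034  0.4046] toolx deg rel 0.13 z [ 0.001  0.001 -1.   ] F [-0.8  -1.36  0.62]
green [255.6  13.5] [238   0  36  28 964] [0.0353 0.0599 0.009 ]
orange [366.5  14. ] [ 349    0   36   29 1018] [ 0.0351 -0.0601  0.009 ]
orange [519.8  32.5] [485   0  86  56 188] [ 0.0175 -0.2295  0.009 ]
orange [345.7 309.1] [340 278  10  62 331] [-0.3357 -0.0482  0.009 ]
orange [301.5 361.1] [  85  353  373   13 2878] [-0.4262  0.0153  0.009 ]
red [310.5 132.7] [291 128  40  10 363] [-0.0874 -0.      0.06  ]
red [174.4 255.3] [159 242  30  28 448] [-0.227  0.158  0.06 ]
```

View pics/w1.png

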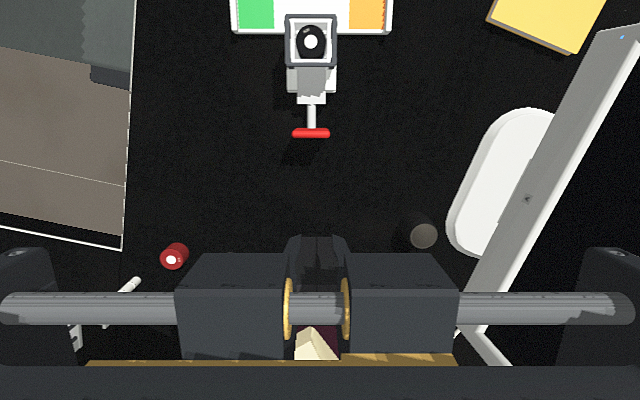

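The wrist view agrees with the fit: red plate at px (310,132), which is dispenser x −0.088, y 0. Green is at +60 (px 255,13). The loupe (424,235) and the monitor are clear of the path. Descending behind the plate.

Emit:
{"fn": "apply_moves", "kwargs": {
  "plan": [
    [0,0,0,0,0,0.04,-1],
    [0,0,0,0,0,0.09,-1],
    [0,0,0,0,0,0.14,-1],
    [0,0,0,0,0,0.18,-1],
    [0,0,0,0,0,0.203,-1],
    [0,0,0,0,0,0.203,-1],
    [0,0,0,0,0,0.203,-1]
  ]
}}

```text
clock: 2.85
tcp_pos: [0.5626, -0.1798, 0.2022]
ee_rot: [-0.0, 0.626, 0.78, -0.0]
ft_force: [1.1, -0.0, 0.4]
width: 0.0006
grasp_force: 0.0
```

```bash
python3 look.py w2
```

```text
clock 2.85 tcp [ 0.5626 -0.1798  0.2022] in d [-0.141   0.0004  0.2022] toolx deg rel -0.25 z [-0. -0. -1.] F [ 1.08 -0.01  0.41]
orange [345.5 307.2] [341 278   9  62 276] [-0.1923 -0.0206  0.009 ]
orange [290.6 361.8] [  85  354  373   12 2424] [-0.2359  0.0163  0.009 ]
red [312.3 156. ] [ 263  140  100   31 2667] [-0.0864 -0.0005  0.06  ]
```

Emit:
{"fn": "apply_moves", "kwargs": {
  "plan": [
    [0,0,0,0.015,0,0,-1],
    [0,0,0,0.03,0,0,-1],
    [0,0,0,0.04,0,0,-1],
    [0,0,0,0.048,0,0,-1],
    [0,0,0,0.056,0,0,-1],
    [0,0,0,0.064,0,0,-1],
    [0,0,0,0.07,0,0,-1],
    [0,0,0,0.075,0,0,-1],
    [0,0,0,0.075,0,0,-1],
    [0,0,0,0.075,0,0,-1]
  ]
}}

```text
clock: 3.9
tcp_pos: [0.547, -0.106, 0.2029]
ee_rot: [0.002, 0.625, 0.78, -0.001]
ft_force: [-2.0, -7.1, 3.0]
width: 0.0005
grasp_force: 3.5
```

```bash
python3 look.py w3
```

```text
clock 3.9 tcp [ 0.547  -0.106   0.2029] in d [-0.0657 -0.0007  0.2029] toolx deg rel -0.11 z [ 0.002 -0.003 -1.   ] F [-2.02 -7.05  3.04]
green [193.5  39.1] [ 151    0   84   80 6034] [0.0406 0.0591 0.009 ]
orange [427.9  39.1] [ 388    0   83   80 6079] [ 0.0404 -0.0602  0.009 ]
orange [286.7 309.3] [283 278  10  62 329] [-0.1197  0.0163  0.009 ]
orange [345.7 309.1] [341 278   9  62 336] [-0.1197 -0.0223  0.009 ]
orange [301.7 361.1] [  85  353  373   13 2855] [-0.1616  0.0071  0.009 ]
red [310.8 229.8] [ 265  204   91   48 3666] [-0.0431 -0.0008  0.06  ]
blue [310.7  39. ] [ 280   12   62   53 2050] [ 0.0375 -0.0007  0.024 ]
```

Emit:
{"fn": "apply_moves", "kwargs": {
  "plan": [
    [0,0,0,0.004,0,0,-1],
    [0,0,0,0.008,0,0,-1],
    [0,0,0,0.008,0,0,-1],
    [0,0,0,0.008,0,0,-1]
  ]
}}

```text
clock: 4.35
tcp_pos: [0.5458, -0.1008, 0.2032]
ee_rot: [0.004, 0.625, 0.78, -0.002]
ft_force: [-0.2, -20.8, -1.3]
width: 0.0004
grasp_force: 10.0
```

```bash
python3 look.py w4
```

```text
clock 4.35 tcp [ 0.5458 -0.1008  0.2032] in d [-0.0603 -0.0007  0.2032] toolx deg rel -0.12 z [ 0.004 -0.008 -1.   ] F [ -0.18 -20.78  -1.32]
green [193.4  43. ] [ 150    0   85   88 6626] [0.043  0.0591 0.009 ]
orange [427.5  43. ] [ 387    0   84   89 6675] [ 0.0428 -0.0602  0.009 ]
orange [286.7 309.3] [283 278  10  62 330] [-0.1158  0.0163  0.009 ]
orange [345.6 308.8] [341 278   9  62 332] [-0.1156 -0.0224  0.009 ]
orange [301.5 361.1] [  85  353  373   13 2858] [-0.158   0.0072  0.009 ]
red [310.7 230.7] [ 265  204   91   49 3583] [-0.039  -0.0008  0.06  ]
blue [310.5  46.8] [ 279   14   63   64 2611] [ 0.0386 -0.0007  0.024 ]
```

Force rose to 21 N against the spring's 8 N, so the plunger is on its stop and the blue mount is out at x≈39. Retracting.

Emit:
{"fn": "apply_moves", "kwargs": {
  "plan": [
    [0,0,0,-0.02,0,0,-1],
    [0,0,0,-0.04,0,0,-1],
    [0,0,0,-0.06,0,0,-1],
    [0,0,0,-0.08,0,0,-1],
    [0,0,0,-0.08,0,-0.04,-1],
    [0,0,0,-0.08,0,-0.08,-1],
    [0,0,0,-0.08,0,-0.11,-1],
    [0,0,0,-0.08,0,-0.12,-1],
    [0,0,0,-0.08,0,-0.12,-1],
    [0,0,0,-0.08,0,-0.12,-1]
  ]
}}

```text
clock: 5.4
tcp_pos: [0.5617, -0.1756, 0.3199]
ee_rot: [-0.001, 0.626, 0.78, -0.0]
ft_force: [-0.8, -0.8, -0.2]
width: 0.0005
grasp_force: 0.0
```

```bash
python3 look.py w5
```

```text
clock 5.4 tcp [ 0.5617 -0.1756  0.3199] in d [-1.368e-01  3.000e-04  3.199e-01] toolx deg rel -0.17 z [-0.002  0.001 -1.   ] F [-0.76 -0.78 -0.16]
green [242.5   1.5] [220   0  46   4 184] [0.0225 0.0594 0.009 ]
orange [601.7  15.9] [563   0  77  34 182] [ 0.0108 -0.2411  0.009 ]
orange [345.6 309. ] [341 278   9  62 331] [-0.2738 -0.0331  0.009 ]
orange [301.7 361.1] [  85  353  373   13 2852] [-0.3437  0.0161  0.009 ]
red [314.7 140.4] [289 133  52  15 705] [-0.0868 -0.0004  0.06  ]
red [147.5 284.5] [127 275  37  17 375] [-0.2117  0.1475  0.06  ]
```

View pics/w5.png

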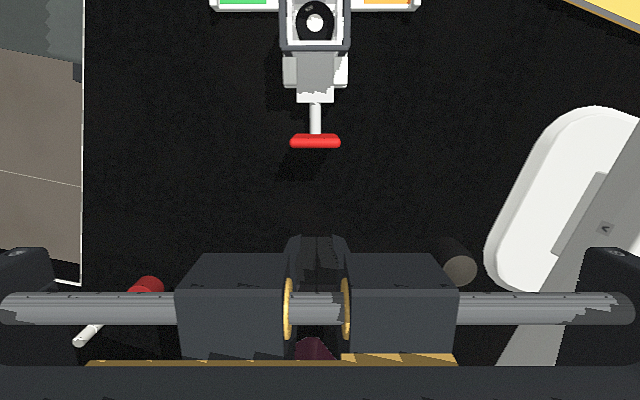

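The plunger is fully back: red at px (314,140), x −0.087, the same as at rest. Now hovering over the orange side of the lane.

Emit:
{"fn": "apply_moves", "kwargs": {
  "plan": [
    [0,0,0,0.04,0.01,0,-1],
    [0,0,0,0.08,0.02,0,-1],
    [0,0,0,0.12,0.03,0,-1],
    [0,0,0,0.16,0.04,0,-1],
    [0,0,0,0.18,0.045,0,-1],
    [0,0,0,0.18,0.045,0,-1],
    [0,0,0,0.18,0.045,0,-1]
  ]
}}

```text
clock: 6.15
tcp_pos: [0.5667, 0.0098, 0.3201]
ee_rot: [-0.001, 0.625, 0.781, -0.001]
ft_force: [-0.1, -0.6, 0.2]
width: 0.0003
grasp_force: 0.0
```

```bash
python3 look.py w6
python3 - <<'E'
from h import *
im=imaging.snapshot("top");cv2.imwrite("pics/top6.png",im[:,:,::-1])
p=np.load("p0.npy")
for c in("top","scene"):
    im=imaging.snapshot(c);print(c,[(a.round(1),st[4],w2d(p,ray(T(c),a,.022)).round(4))for a,st in blobs(im,95,130,amin=8,smin=130) if abs(w2d(p,ray(T(c),a,.022))).max()<.12])
E
```

```text
clock 6.15 tcp [0.5667 0.0098 0.3201] in d [ 0.043  -0.0454  0.3201] toolx deg rel -0.09 z [-0.003  0.    -1.   ] F [-0.14 -0.6   0.2 ]
green [206.9 183.7] [ 181  161   48   47 1838] [0.0467 0.0594 0.009 ]
orange [501.5 118.3] [463  38  83 162 320] [ 0.1076 -0.2161  0.009 ]
orange [330.3 184.5] [ 310  161   43   48 1890] [ 0.0457 -0.0605  0.009 ]
orange [345.7 308.8] [341 278   9  62 332] [-0.0943 -0.0788  0.009 ]
orange [301.1 361.1] [  85  353  373   13 2869] [-0.1647 -0.0289  0.009 ]
blue [268.1 194.1] [252 178  32  34 664] [ 0.0402 -0.0021  0.024 ]
top []
scene [(array([287.7, 223.5]), np.int32(48), array([0.0416, 0.0065, 0.022 ]))]
```

View pics/w6.png

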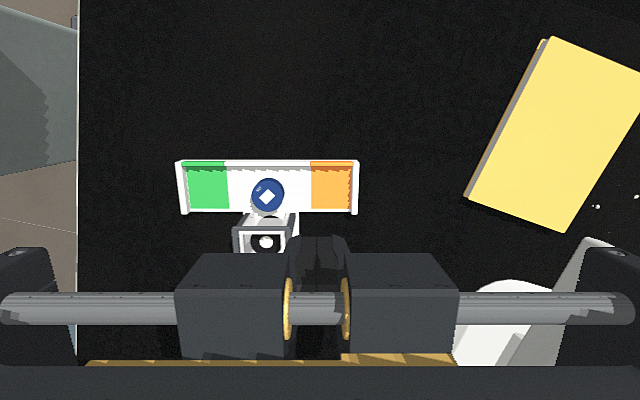

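The blue mount lies at px (268,194), i.e. (40,−2) mm in the lane. The path to green is free. Descending behind it.

Emit:
{"fn": "apply_moves", "kwargs": {
  "plan": [
    [0,0,0,-0.002,0.005,0.04,-1],
    [0,0,0,-0.002,0.005,0.08,-1],
    [0,0,0,-0.002,0.005,0.11,-1],
    [0,0,0,-0.002,0.005,0.13,-1],
    [0,0,0,-0.002,0.005,0.138,-1],
    [0,0,0,-0.002,0.005,0.138,-1],
    [0,0,0,-0.002,0.005,0.138,-1]
  ]
}}

```text
clock: 7.05
tcp_pos: [0.573, 0.0083, 0.1847]
ee_rot: [0.001, 0.626, 0.78, 0.0]
ft_force: [-0.5, -0.3, -0.2]
width: 0.0001
grasp_force: 0.0
```

```bash
python3 look.py w7
```

```text
clock 7.05 tcp [0.573  0.0083 0.1847] in d [ 0.0401 -0.0512  0.1847] toolx deg rel -0.21 z [ 0.001 -0.    -1.   ] F [-0.45 -0.26 -0.21]
green [107.7 235.2] [  51  196  101   81 5833] [0.0472 0.0596 0.009 ]
orange [597.2 186.8] [557 117  83 140 491] [ 0.0732 -0.1998  0.009 ]
orange [331.3 218.8] [ 291  195   79   81 3392] [ 0.0561 -0.0618  0.009 ]
orange [345.7 308.9] [341 278   9  62 336] [ 0.     -0.0708  0.009 ]
orange [304.1 361.1] [  85  353  374   13 2826] [-0.0374 -0.0459  0.009 ]
blue [213.7 243.5] [ 183  225   64   48 1449] [ 0.0488 -0.0029  0.024 ]
```

Emit:
{"fn": "apply_moves", "kwargs": {
  "plan": [
    [0,0,0,0,-0.008,0,-1],
    [0,0,0,0,-0.014,0,-1],
    [0,0,0,0,-0.02,0,-1],
    [0,0,0,0,-0.026,0,-1],
    [0,0,0,0,-0.032,0,-1],
    [0,0,0,0,-0.038,0,-1],
    [0,0,0,0,-0.044,0,-1],
    [0,0,0,0,-0.05,0,-1],
    [0,0,0,0,-0.056,0,-1],
    [0,0,0,0,-0.061,0,-1],
    [0,0,0,0,-0.065,0,-1],
    [0,0,0,0,-0.065,0,-1]
  ]
}}

```text
clock: 8.3
tcp_pos: [0.5084, -0.0054, 0.1836]
ee_rot: [-0.0, 0.626, 0.78, -0.0]
ft_force: [-1.2, -0.1, 0.2]
width: 0.0008
grasp_force: 0.0
```

```bash
python3 look.py w8
```

```text
clock 8.3 tcp [ 0.5084 -0.0054  0.1836] in d [0.041  0.0148 0.1836] toolx deg rel -0.18 z [-0.001  0.    -1.   ] F [-1.25 -0.1   0.23]
green [223.5 221.2] [ 183  198   83   62 3331] [0.0564 0.0621 0.009 ]
orange [455.  233.9] [ 414  198   89   81 4878] [ 0.0488 -0.062   0.009 ]
orange [345.5 309.2] [341 278   9  62 318] [ 0.0018 -0.0042  0.009 ]
orange [302.1 361.1] [  85  353  373   13 2835] [-0.0352  0.0217  0.009 ]
blue [260.7 241.2] [ 232  227   55   26 1041] [0.0515 0.0399 0.024 ]
```

View pics/w8.png

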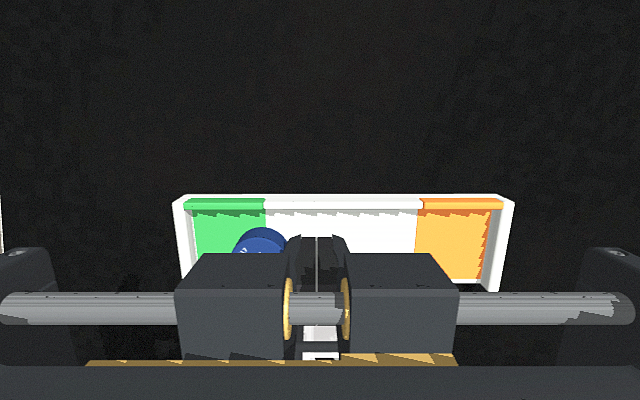

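The mount is in contact at px (261,241), y≈+40 mm, so about 20 mm remains.

Emit:
{"fn": "apply_moves", "kwargs": {
  "plan": [
    [0,0,0,0,-0.006,0,-1],
    [0,0,0,0,-0.011,0,-1],
    [0,0,0,0,-0.015,0,-1],
    [0,0,0,0,-0.018,0,-1],
    [0,0,0,0,-0.02,0,-1],
    [0,0,0,0,-0.02,0,-1],
    [0,0,0,0,-0.02,0,-1],
    [0,0,0,0,0,0,-1],
    [0,0,0,0,0,-0.04,-1],
    [0,0,0,0,0.01,-0.09,-1],
    [0,0,0,0,0.02,-0.138,-1],
    [0,0,0,0,0.02,-0.138,-1]
  ]
}}

```text
clock: 9.55
tcp_pos: [0.532, -0.0013, 0.3293]
ee_rot: [0.006, 0.625, 0.78, 0.003]
ft_force: [1.2, -0.0, 0.4]
width: 0.0006
grasp_force: 0.0
```

```bash
python3 look.py w9; python3 -c "
import cv2;a=cv2.imread('pics/w9.png');cv2.imwrite('pics/w9c.png',cv2.resize(a[140:260,120:400],None,fx=2.5,fy=2.5))"
```

```text
clock 9.55 tcp [ 0.532  -0.0013  0.3293] in d [ 0.0398 -0.0091  0.3293] toolx deg rel -0.14 z [ 0.014 -0.003 -1.   ] F [ 1.2  -0.05  0.39]
green [242.9 169. ] [217 154  44  47 980] [0.0543 0.0567 0.009 ]
orange [526.3 111.9] [487  35  80 156 304] [ 0.1077 -0.214   0.009 ]
orange [612.2 178.4] [582 135  58  88 187] [ 0.0429 -0.3137  0.009 ]
orange [361.2 176.8] [ 342  154   42   46 1733] [ 0.0459 -0.0602  0.009 ]
orange [287.  308.8] [283 278  10  62 243] [-0.1065  0.0181  0.009 ]
orange [345.6 309.3] [341 278   9  62 332] [-0.1079 -0.0485  0.009 ]
orange [301.3 361.1] [  86  354  372   12 2866] [-0.1799  0.0031  0.009 ]
blue [237.5 186. ] [221 170  33  33 669] [0.0408 0.0596 0.024 ]
```

View pics/w9c.png

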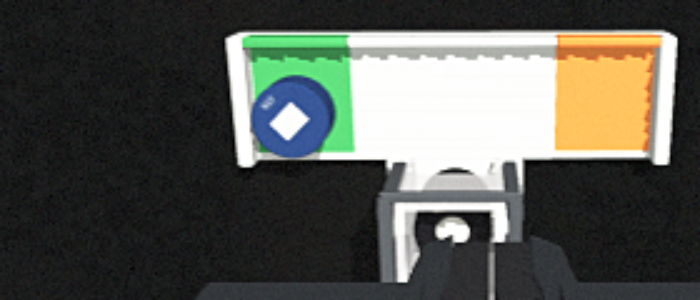

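The mount is at px (237,186), which is (41, 60) mm: on the green pad. The arm is clear and the next mount has dropped in the magazine.

```bash
python3 -c "
from cell import job;print(job.sign_off())"
```

```text
the job is handed in; nothing more can be done
None
```

The job is handed in: one full press fed only the blue mount, the plunger sprang fully back, and the mount now lies on the green pad at about x = 41, y = 60 mm with the arm clear.

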